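Load the right channel of the drill jig

ROBOT

A 7-joint arm with a two-finger parallel gripper is mounted at the origin on the work surface. World frame = base frame: x ahead of the robot, y to its left, z up, the work surface at z = 0. Lengths are in m, angles in rad, forces in N, time in s.
With the tool pointing down it reaches from about 0.425 to 0.925 m from the base axis. Payload 6.8 kg.
Tool frame: the origin (TCP) lies midway between the tips of the shut fingers; the grasp point (between the pads) lies 19 mm behind it; z points along the fingers, y is the direction in which the jaws open and shut (so a half turn about z gives the same grasp; the last joint's range is limited). The gripper opens to 88 mm and grips with 3 to 60 N. Pads are 20 mm wide; open, the fingers measure 115 mm over their backs; the gripper's body (75 mm by 178 mm) begins 61 mm behind the grasp point.
Start: joints at [1.106, 0.477, 0.022, 1.555, -0.011, 1.109, -0.083], TCP at [0.236, -0.633, 0.199] pointing down, gripper open.
Joint ranges: [-2.96, 2.96], [-0.34, 2.1], [-1.41, 1.46], [0.24, 2.44], [-1.37, 4.51], [0.17, 1.92], [-2.96, 2.96]. Speed limits (rad/s): [2.39, 2.39, 3.14, 3.14, 3.14, 3.14, 3.14].

INTERFACE

Orientations are given as a 3x3 rotation matrix whose columns are the frame's x, y, z axes.
In Python, from bench import r gives the robot as it stands. The module is installed in compiled form; this text tells all that it offers.
- The arm moves only by the tool arm_command, never from a script. Its argument "plan" is text: rows parted by semicolons, each of 5 numbers parted by spaces: the finger opening in cm, from 0 to 8.78, then the shift along the tool's x, y, z in cm, then the turn about the tool's z in degrees. A call has 1 to 5 rows; each row shifts and turns the commanded pose from where the row before left it, along the tool's axes as they then stand; what a row does not reach is not made up. A row lasts 1/8 s, in which the tool goes at most 62.5 mm and 10.7 degrees, less where a joint would pass 70% of its speed; a pose out of reach is approached as far as the arm can. A call is refused whole if a number of a shift passes 6.25 or a number of a turn 10.7, either way. A call with a gripper value outside its range is refused whole. The fingers move at their own pace and stop on an object; "squeeze" is the grip in N (left out, the last holds). Time passes only in rows, so rows that do not move let the fingers close. It gives the time, the measured TCP pose, the force and the opening at its end, in the units of the state.
- r.read_state(): the state, without advancing time (a new reading comes with each control period).
- r.camera(name): name is "side" or "top" or "wrist"; returns (picture, depth): 384x512x3 uint8, blue, green, red; 384x512 float32, m along the optical axis (not along the pixel's ray), 0 where there is no reading.
- r.get_calibration(name): a dict with "fovy" (degrees; the focal length in pixels is half the picture's height over the tangent of half this angle, whatever the lens; pixels are square), "cx", "cy" (the principal point, pixels), "D" ([k1, k2, p1, p2, k3] as OpenCV has them; the pictures are not rectified), "R" (3x3) and "t" (3): a world point X has camera coordinates R X + t; the wrist camera has in their place "hand_eye" (4x4, takes a point from camera to tool coordinates, whose origin is the TCP and whose axes are the flange's). Camera axes: x right, y down, z forward; pixel columns grow to the right and rows downward; lengths in m; the calibration is good to about 2 mm. A picture is of the moment at which its call begins: read the wrist's pose just before it. get_calibration takes no time and is no camera call.
- r.close_job(): hands the job in, once; it reports no verdict.
The state is a dict: "time_s": time; "qpos": joint angles; "joint_vel": joint speeds; "joint_efforts": joint torques, N m; "tool_pos": TCP position; "tcp_rot": TCP orientation; "wrist_force": force on the tool from outside, world axes, zero at the start; "torque": the same for the moment, N m; "width": finger opening in m.
Only numpy, scipy, OpenCV 4.12 (cv2) and the standard library are available. Lean on these libraries where they do the work, as an engineer would, in place of code of your own. Each camera call takes 0.05 s, during which the arm holds its last target.

TASK

Take the black bar that stands on the drawing, feel between the fingers how thick it is, and load it for drilling: set it on edge in the drill jig's channel made for that thickness, fully down, then slide it along under the bridge until you feel its end against the red stop. Hold it there a moment with a light push, some 8 N on the stop itself and never 15, so that the stop keeps its setting, and let go. Lower the bar in softly without forcing it, and leave the two spare bars and the other things on the bench alone.

Things in the scene. Friction and masses are not known exactly. Their poses are not given: they have to be found in the camera images.
- bar_a_mid (a point): black plastic flat bar on its long narrow edge, saw-cut to somewhere from 100 to 120 mm long (x), 50 mm high (z), 0.07 to 0.15 kg; one of three look-alikes 10, 13 and 16 mm thick (y). Which is which is not told; which one stands on the drawing changes. Point at its centre, 25 mm above its underside
- bar_b_mid (a point): black plastic flat bar on its long narrow edge, saw-cut to somewhere from 100 to 120 mm long (x), 50 mm high (z), 0.07 to 0.15 kg; one of three look-alikes 10, 13 and 16 mm thick (y). Which is which is not told; which one stands on the drawing changes. Point at its centre, 25 mm above its underside
- bar_c_mid (a point): black plastic flat bar on its long narrow edge, saw-cut to somewhere from 100 to 120 mm long (x), 50 mm high (z), 0.07 to 0.15 kg; one of three look-alikes 10, 13 and 16 mm thick (y). Which is which is not told; which one stands on the drawing changes. Point at its centre, 25 mm above its underside
- bar_a: the bar of point bar_a_mid, origin at the centre of its underside
- bar_b: the bar of point bar_b_mid, origin at the centre of its underside
- bar_c: the bar of point bar_c_mid, origin at the centre of its underside
- jig: drill jig bolted to the bench: grey base 220 x 130 x 12 mm (x = -90 to 130, y = -65 to 65 mm of its frame); on it four steel rails along x (x = -80 to 100 mm), tops 30 mm above the bench, upper edges rounded 2 mm, form three straight channels, open above and at the ends, each 1.6 mm wider than its bar. Origin on the bench; x along the channels to the stop, z up. A brass thumbscrew at x = 121 mm is 74 mm high
- bridge (a point): dark bridge of the jig with three brass drill bushings, crossing all channels at x = 66 to 80 mm of the jig, underside 72 and top 82 mm above the bench, on two posts outside the rails: a bar is lowered in before it (at lower x) and slid under it. Point in the middle of its underside
- leaf_10 (a joint): sprung brass leaf in the +y wall of the 10 mm channel, x = 44 to 76 mm of the jig, 24 mm above the bench. Value: how far it is pushed back into the wall, m. Free (0) it sticks out 3 mm; a bar slid past its ramp (top at x = 60 mm) pushes it back, needing a few newtons; the right bar keeps it pushed back 1.4 mm or more, a thinner bar is just pushed aside by it. 2 to 3 N spring force; leaf and rails together drag on the sliding bar with 1 to 7 N
- leaf_13 (a joint): sprung brass leaf in the +y wall of the 13 mm channel, x = 44 to 76 mm of the jig, 24 mm above the bench. Value: how far it is pushed back into the wall, m. Free (0) it sticks out 3 mm; as leaf_10
- leaf_16 (a joint): sprung brass leaf in the +y wall of the 16 mm channel, x = 44 to 76 mm of the jig, 24 mm above the bench. Value: how far it is pushed back into the wall, m. Free (0) it sticks out 3 mm; as leaf_10
- channel_10 (a point): channel for the 10 mm bar (11.6 mm wide), the one farthest to +y of the jig. Point in the middle of its width, on its floor, 12 mm above the bench, at x = -18 mm of the jig; axes as the jig's. A bar lowered with its centre here clears leaf and bridge; the floor is hard, so lower it at some 15 mm/s or slower
- channel_13 (a point): channel for the 13 mm bar (14.6 mm wide), the middle one. Point as for channel_10, at x = -18 mm of the jig
- channel_16 (a point): channel for the 16 mm bar (17.6 mm wide), the one farthest to -y of the jig. Point as for channel_10, at x = -18 mm of the jig
- stop (a point): red cross bar, the jig's adjustable end stop, 92 mm wide and 16 mm high, above the rails across all channels. Point in the middle of the face that a bar's end meets, 44 mm above the bench; set anywhere from x = 76 to 93 mm of the jig; axes as the jig's. Only thumbscrew friction holds it: it bears a push of 15 N, over 20 N shifts it
- stop_bar: the red end stop and its rod, origin at point stop
- drawing: drawing on white board, 200 x 150 x 3 mm, fixed; origin at the centre of its underside. The bar to be loaded stands on it
- mat: blue cutting mat with a white grid, 200 x 150 x 3 mm, fixed; origin at the centre of its underside. The two spare bars stand on it
- screwdriver: screwdriver with green handle lying on the bench beyond the work, a bystander
- brush_pot: white pot of brushes, 90 mm high and 72 mm across (170 mm high with the brushes), beyond the work, a bystander; origin at the centre of its underside
There are look-alikes about, which are no part of the job. What is shaped like the bar_c but white is not meant.

How it is judged:
On the way:
1. the bar, fully down in the channel of its thickness, bears on the red stop with 3 to 13 N for 0.3 s (((z of bar_a_mid in the frame of jig between 0.035 and 0.039 m and angle between the x axis of bar_a_mid and the x axis of jig, either way round below 0.05 rad and angle between bar_a_mid's own z axis and vertical below 0.05 rad and ((y of bar_a_mid in the frame of channel_10 between -0.002 and 0.002 m and value of joint leaf_10 above 0.001 m) or (y of bar_a_mid in the frame of channel_13 between -0.002 and 0.002 m and value of joint leaf_13 above 0.001 m) or (y of bar_a_mid in the frame of channel_16 between -0.002 and 0.002 m and value of joint leaf_16 above 0.001 m)) and contact force between bar_a and stop_bar between 3 and 13 N) or (z of bar_b_mid in the frame of jig between 0.035 and 0.039 m and angle between the x axis of bar_b_mid and the x axis of jig, either way round below 0.05 rad and angle between bar_b_mid's own z axis and vertical below 0.05 rad and ((y of bar_b_mid in the frame of channel_10 between -0.002 and 0.002 m and value of joint leaf_10 above 0.001 m) or (y of bar_b_mid in the frame of channel_13 between -0.002 and 0.002 m and value of joint leaf_13 above 0.001 m) or (y of bar_b_mid in the frame of channel_16 between -0.002 and 0.002 m and value of joint leaf_16 above 0.001 m)) and contact force between bar_b and stop_bar between 3 and 13 N) or (z of bar_c_mid in the frame of jig between 0.035 and 0.039 m and angle between the x axis of bar_c_mid and the x axis of jig, either way round below 0.05 rad and angle between bar_c_mid's own z axis and vertical below 0.05 rad and ((y of bar_c_mid in the frame of channel_10 between -0.002 and 0.002 m and value of joint leaf_10 above 0.001 m) or (y of bar_c_mid in the frame of channel_13 between -0.002 and 0.002 m and value of joint leaf_13 above 0.001 m) or (y of bar_c_mid in the frame of channel_16 between -0.002 and 0.002 m and value of joint leaf_16 above 0.001 m)) and contact force between bar_c and stop_bar between 3 and 13 N))), for 0.3 s.
At the end, for the whole second after the job is handed in: The bar from the drawing rests in the channel of its thickness (leaf kept pushed back over 1 mm) within 2 mm of its floor and middle, upright and parallel within 0.05 rad, end within 1.5 mm of the stop's face; both spares stand upright on the mat, moved under 15 mm (((z of bar_a_mid in the frame of jig between 0.035 and 0.039 m and angle between the x axis of bar_a_mid and the x axis of jig, either way round below 0.05 rad and angle between bar_a_mid's own z axis and vertical below 0.05 rad and ((y of bar_a_mid in the frame of channel_10 between -0.002 and 0.002 m and value of joint leaf_10 above 0.001 m) or (y of bar_a_mid in the frame of channel_13 between -0.002 and 0.002 m and value of joint leaf_13 above 0.001 m) or (y of bar_a_mid in the frame of channel_16 between -0.002 and 0.002 m and value of joint leaf_16 above 0.001 m)) and x of bar_a_mid in the frame of stop between -0.0565 and -0.053 m and linear speed of bar_a below 0.01 m/s and angle between each of bar_b_mid, bar_c_mid's own z axis and vertical below 0.1 rad and distance of each of bar_b_mid, bar_c_mid from where it was at the start of the episode below 0.015 m and horizontal distance between each of bar_b_mid, bar_c_mid and mat below 0.075 m) or (z of bar_b_mid in the frame of jig between 0.035 and 0.039 m and angle between the x axis of bar_b_mid and the x axis of jig, either way round below 0.05 rad and angle between bar_b_mid's own z axis and vertical below 0.05 rad and ((y of bar_b_mid in the frame of channel_10 between -0.002 and 0.002 m and value of joint leaf_10 above 0.001 m) or (y of bar_b_mid in the frame of channel_13 between -0.002 and 0.002 m and value of joint leaf_13 above 0.001 m) or (y of bar_b_mid in the frame of channel_16 between -0.002 and 0.002 m and value of joint leaf_16 above 0.001 m)) and x of bar_b_mid in the frame of stop between -0.0515 and -0.048 m and linear speed of bar_b below 0.01 m/s and angle between each of bar_a_mid, bar_c_mid's own z axis and vertical below 0.1 rad and distance of each of bar_a_mid, bar_c_mid from where it was at the start of the episode below 0.015 m and horizontal distance between each of bar_a_mid, bar_c_mid and mat below 0.075 m) or (z of bar_c_mid in the frame of jig between 0.035 and 0.039 m and angle between the x axis of bar_c_mid and the x axis of jig, either way round below 0.05 rad and angle between bar_c_mid's own z axis and vertical below 0.05 rad and ((y of bar_c_mid in the frame of channel_10 between -0.002 and 0.002 m and value of joint leaf_10 above 0.001 m) or (y of bar_c_mid in the frame of channel_13 between -0.002 and 0.002 m and value of joint leaf_13 above 0.001 m) or (y of bar_c_mid in the frame of channel_16 between -0.002 and 0.002 m and value of joint leaf_16 above 0.001 m)) and x of bar_c_mid in the frame of stop between -0.0615 and -0.058 m and linear speed of bar_c below 0.01 m/s and angle between each of bar_a_mid, bar_b_mid's own z axis and vertical below 0.1 rad and distance of each of bar_a_mid, bar_b_mid from where it was at the start of the episode below 0.015 m and horizontal distance between each of bar_a_mid, bar_b_mid and mat below 0.075 m))); the robot touches nothing.
It fails at once if a bar is pushed against the stop with more than 15 N (contact force between any of bar_a, bar_b, bar_c and stop_bar above 15 N).
It fails at once if a bar is forced against the jig with more than 80 N (contact force between any of bar_a, bar_b, bar_c and jig above 80 N).
It fails at once if the stop is shifted more than 1.5 mm from its setting (distance of stop from where it was at the start of the episode above 0.0015 m).
It fails at once if the screwdriver or the brush pot is moved more than 2 cm (distance of any of screwdriver, brush_pot from where it was at the start of the episode above 0.02 m).
It also fails if it takes over 51 s, if anything falls off the work surface, if the arm or the gripper's body presses on something with over 40 N, if the wrist force passes 120 N, or if a joint passes its speed limit or range.

## Working session

There is one attempt and no reset: what is moved stays moved. The work goes in short steps, Python scripts to look and compute and a tool call to move; the robot and the scene stay as the last step left them, time stands still between calls to the robot, and variables do not carry over. Pictures are saved under pics/ and viewed, and the job is handed in when it is done.

Besides the shell and the picture viewer there is one more tool, called after "Emit:" by a JSON object that holds its "method" and its "body". arm_command: Moves the arm, as the interface text tells. Its arguments: {"type":"object","properties":{"plan":{"type":"string"},"squeeze":{"type":"number"}},"required":["plan"]}

```bash
mkdir -p pics; cat > h.py <<'E'
from bench import r
import numpy as np, cv2
def K(n):
    c=r.get_calibration(n); f=192/np.tan(np.radians(c['fovy'])/2)
    return c,np.array([[f,0,c['cx']],[0,f,c['cy']],[0,0,1]]),np.array(c['D'],float)
def pose(n,st=None):
    c,k,d=K(n)
    if n=='wrist':
        H=np.array(c['hand_eye']); st=st or r.read_state()
        R=np.array(st['tcp_rot']); p=np.array(st['tool_pos'])
        return R@H[:3,:3], R@H[:3,3]+p   # cam->world
    R=np.array(c['R']);t=np.array(c['t']); return R.T,-R.T@t
def rays(n,px,st=None):
    c,k,d=K(n); u=cv2.undistortPoints(np.array(px,float).reshape(-1,1,2),k,d).reshape(-1,2)
    Rw,o=pose(n,st); return o,(np.c_[u,np.ones(len(u))]@Rw.T)
def onz(n,px,z,st=None):
    o,d=rays(n,px,st); return o+d*((z-o[2])/d[:,2])[:,None]
def proj(n,X,st=None):
    c,k,d=K(n); Rw,o=pose(n,st); R=Rw.T;t=-R@o
    return cv2.projectPoints(np.array(X,float).reshape(-1,3),cv2.Rodrigues(R)[0],t,k,d)[0].reshape(-1,2)
def depthpts(n,px,D,st=None):
    o,d=rays(n,px,st); px=np.array(px).astype(int); return o+d*D[px[:,1],px[:,0]][:,None]
E
python3 - <<'E'
from h import *
s=r.read_state();print(s['time_s'],s['tool_pos'],s['tcp_rot'],s['width'])
for n in('top','side','wrist'):
    st=r.read_state();im,D=r.camera(n);cv2.imwrite(f'pics/{n}0.png',im);np.savez(f'{n}0.npz',im=im,D=D)
    c=r.get_calibration(n);print(n,c, pose(n))
E
```

```text
0.0 [ 0.23551979 -0.63191441  0.19770335] [[ 9.36996492e-01  3.49337912e-01 -7.72862153e-04]
 [ 3.49338727e-01 -9.36995143e-01  1.59879038e-03]
 [-1.65649992e-04 -1.76805166e-03 -9.99998423e-01]] 0.08770581298178429
top {'fovy': 57.28571112284969, 'cx': 255.425030498213, 'cy': 192.02422995050148, 'D': array([0.00092707, 0.        , 0.        , 0.        , 0.        ]), 'R': array([[ 0.00810312, -0.99995213,  0.00548385],
       [-0.99429194, -0.00864045, -0.10634326],
       [ 0.10638555, -0.00459084, -0.99431436]]), 't': array([-0.00202458,  0.53382263,  1.04022392])} (array([[ 0.00810312, -0.99429194,  0.10638555],
       [-0.99995213, -0.00864045, -0.00459084],
       [ 0.00548385, -0.10634326, -0.99431436]]), array([0.42012715, 0.00736349, 1.09108912]))
side {'fovy': 42.770497935266135, 'cx': 248.69849571871902, 'cy': 193.40501421997126, 'D': array([-0.03177032,  0.        ,  0.        ,  0.        ,  0.        ]), 'R': array([[-8.63645717e-01, -5.04099269e-01,  4.40218182e-05],
       [-3.08536036e-01,  5.28528857e-01, -7.90862038e-01],
       [ 3.98649709e-01, -6.83038194e-01, 
[... 310 characters left out ...]
': 65.71667416065642, 'cx': 256.4700815381923, 'cy': 190.98588739257667, 'D': array([-0.07115674,  0.        ,  0.        ,  0.        ,  0.        ]), 'hand_eye': array([[ 3.63590668e-05, -9.61913480e-01, -2.73354085e-01,
         7.51242979e-02],
       [ 9.99999965e-01,  1.06562521e-04, -2.41975021e-04,
         3.31508856e-04],
       [ 2.61888335e-04, -2.73354066e-01,  9.61913450e-01,
        -1.87293461e-01],
       [ 0.00000000e+00,  0.00000000e+00,  0.00000000e+00,
         1.00000000e+00]])} (array([[ 0.34934617, -0.90112873, -0.25675719],
       [-0.93699235, -0.33644445, -0.09407693],
       [-0.00160911,  0.27344494, -0.96188631]]), array([ 0.30621569, -0.60634575,  0.38523071]))
```

View pics/top0.png

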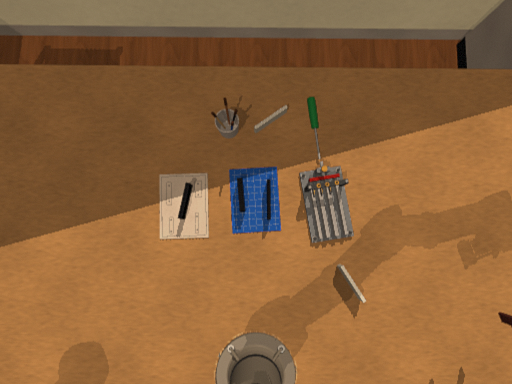

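View pics/side0.png

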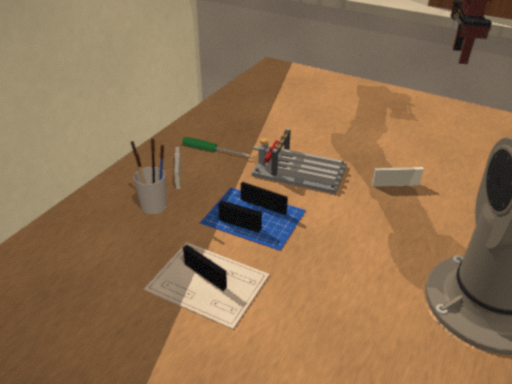

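View pics/wrist0.png

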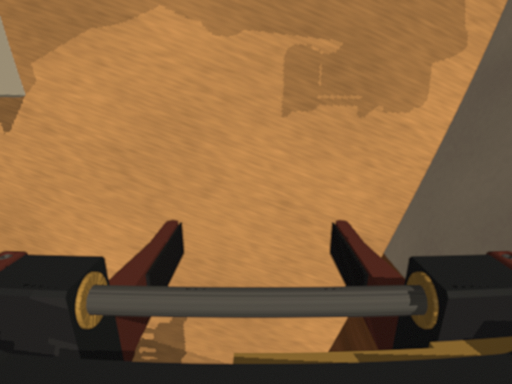

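The top view shows the bar on the drawing near (185,200) and the spares on the mat at (241,195) and (268,200). The white look-alike is at (350,283), and the jig is at (326,207) with the red stop at (323,178). I'll crop to check, then measure.

```bash
python3 - <<'E'
from h import *
z=np.load('top0.npz');im,D=z['im'],z['D']
a=cv2.resize(im[165:245,150:220],None,fx=5,fy=5,interpolation=cv2.INTER_CUBIC)
b=cv2.resize(im[160:250,290:360],None,fx=5,fy=5,interpolation=cv2.INTER_CUBIC)
o=np.zeros((450,700,3),np.uint8);o[:400,:350]=a;o[:450,350:]=b;cv2.imwrite('pics/crop1.png',o)
m=((im.max(2)<45)*255).astype(np.uint8); m[:165]=0;m[245:]=0;m[:,:150]=0;m[:,285:]=0
for c in cv2.findContours(m,0,1)[0]:
    if cv2.contourArea(c)<40: continue
    rr=cv2.minAreaRect(c);bp=cv2.boxPoints(rr);print('px',rr);print(onz('top',bp,.053).round(4))
    g=c[:,0][::6];print(depthpts('top',np.array([rr[0]]),D).round(4))
E
```

```text
px ((184.7478485107422, 200.55902099609375), (6.346402168273926, 35.206321716308594), 13.392498016357422)
[[0.4554 0.2311 0.053 ]
 [0.5573 0.2101 0.053 ]
 [0.553  0.1916 0.053 ]
 [0.4512 0.2128 0.053 ]]
[[0.5038 0.211  0.0552]]
px ((268.0, 199.5), (39.0, 2.0), 90.0)
[[ 0.5675 -0.0316  0.053 ]
 [ 0.5676 -0.0376  0.053 ]
 [ 0.4516 -0.0381  0.053 ]
 [ 0.4516 -0.0322  0.053 ]]
[[ 0.5092 -0.0348  0.054 ]]
px ((240.5647430419922, 194.494384765625), (33.30908203125, 4.851258277893066), 85.03025817871094)
[[0.5724 0.0587 0.053 ]
 [0.5738 0.0443 0.053 ]
 [0.4749 0.0346 0.053 ]
 [0.4736 0.0488 0.053 ]]
[[0.5237 0.0467 0.0505]]
```

View pics/crop1.png

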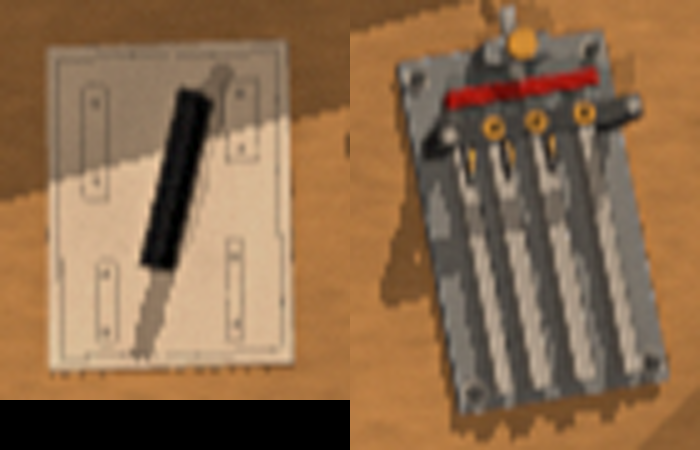

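```bash
cat >> h.py <<'E'
def plan(target,yawdeg):
    s=r.read_state();R=np.array(s['tcp_rot']);p=np.array(s['tool_pos'])
    y0=np.degrees(np.arctan2(R[1,0],R[0,0]))
    print('t',s['time_s'],'pos',p.round(4),'yaw',y0.round(2),'shift cm',(R.T@(np.array(target)-p)*100).round(2),'turn about tool z',round(-(yawdeg-y0),2),'F',np.array(s['wrist_force']).round(2),'w',s['width'])
E
python3 - <<'E'
from h import *
P=onz('top',[(300,173),(313,242.4),(353,235.6),(341.4,167)],.012);print(P.round(4))
for i in range(4):print(np.linalg.norm(P[i]-P[i-1]),np.degrees(np.arctan2(*(P[i]-P[i-1])[[1,0]])))
c=P.mean(0);print(c)
plan([c[0]-.05,c[1],.18],11)
E
```

```text
[[ 0.5962 -0.1356  0.012 ]
 [ 0.3829 -0.1741  0.012 ]
 [ 0.4045 -0.2964  0.012 ]
 [ 0.6163 -0.2648  0.012 ]]
0.13069416095116487 98.83156576184153
0.21674154606026858 -169.7859857497206
0.12421963746633964 -80.02081344139995
0.21419430228699668 8.491752846254158
[ 0.49998189 -0.2177332   0.012     ]
t 0.15 pos [ 0.2356 -0.632   0.1979] yaw 20.45 shift cm [ 34.56 -31.33   1.83] turn about tool z 9.45 F [-0.13 -0.37  0.28] w 0.08780645179822368
```

Emit:
{"method": "arm_command", "body": {"plan": "8.78 4.3 -3.9 0.2 0;8.78 4.3 -3.9 0.2 0;8.78 4.3 -3.9 0.2 0;8.78 4.3 -3.9 0.2 0"}}

```text
time_s: 0.65
tool_pos: [0.3431, -0.4244, 0.1905]
tcp_rot: [[0.937, 0.349, 0.0], [0.349, -0.937, 0.0], [0.0, -0.0, -1.0]]
wrist_force: [1.0, 0.0, -0.0]
width: 0.0879
```

Emit:
{"method": "arm_command", "body": {"plan": "8.78 4.3 -3.9 0.2 0;8.78 4.3 -3.9 0.2 0;8.78 4.3 -3.9 0.2 0;8.78 4.3 -3.9 0.2 0;8.78 0 0 0 10"}}

```text
time_s: 1.27
tool_pos: [0.4512, -0.215, 0.1826]
tcp_rot: [[0.983, 0.186, 0.001], [0.186, -0.983, 0.002], [0.001, -0.002, -1.0]]
wrist_force: [-0.6, -0.9, 0.7]
width: 0.0878
```

Emit:
{"method": "arm_command", "body": {"plan": "8.78 0 0 0 0;8.78 0 0 0 0"}}

```text
time_s: 1.52
tool_pos: [0.4487, -0.2208, 0.1826]
tcp_rot: [[0.983, 0.183, -0.0], [0.183, -0.983, -0.0], [-0.0, 0.0, -1.0]]
wrist_force: [-0.8, -0.3, 0.2]
width: 0.0879
```

```bash
python3 - <<'E'
from h import *
plan([.504,.211,.15],-11.7)
st=r.read_state();im,D=r.camera('wrist');cv2.imwrite('pics/wrist1.png',im);np.savez('wrist1.npz',im=im,D=D,R=st['tcp_rot'],p=st['tool_pos'])
E
```

```text
t 1.525 pos [ 0.4487 -0.2208  0.1826] yaw 10.54 shift cm [ 13.34 -41.43   3.24] turn about tool z 22.24 F [-0.78 -0.31  0.24] w 0.08785834152279921
```

View pics/wrist1.png

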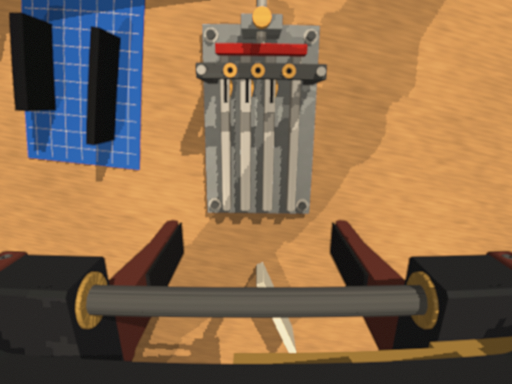

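```bash
python3 - <<'E'
from h import *
z=np.load('wrist1.npz');im=z['im']
cv2.imwrite('pics/crop2.png',cv2.resize(im[0:225,185:340],None,fx=3.5,fy=2.6,interpolation=cv2.INTER_CUBIC))
cv2.imwrite('pics/crop3.png',cv2.resize(im[90:225,190:330],None,fx=5,fy=4.4,interpolation=cv2.INTER_CUBIC))
E
```

```text
(no output)
```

View pics/crop2.png

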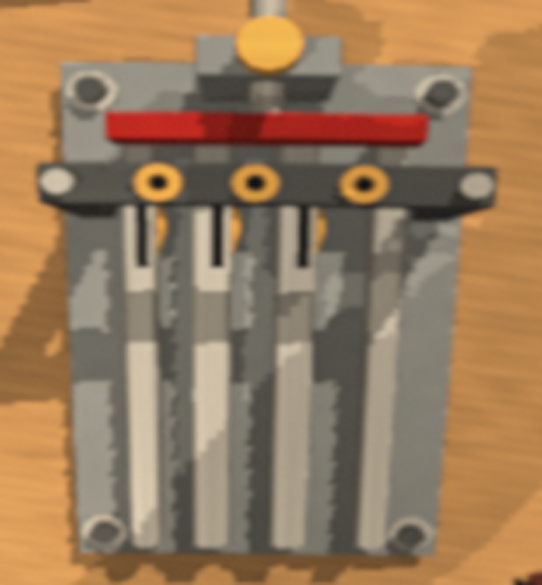

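View pics/crop3.png

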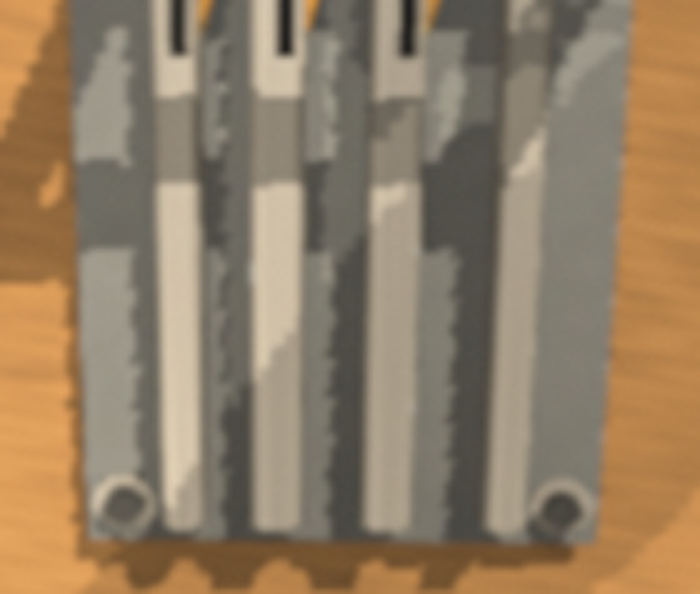

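```bash
python3 - <<'E'
from h import *
z=np.load('wrist1.npz');st=dict(tcp_rot=z['R'],tool_pos=z['p'])
c2=lambda L:[((x+.5)/3.5-.5+185,(y+.5)/2.6-.5) for x,y in L]
c3=lambda L:[((x+.5)/5-.5+190,(y+.5)/4.4-.5+90) for x,y in L]
B=onz('wrist',c2([(62,63),(80,553),(435,553),(470,68)]),.012,st)[:,:2]
J=np.array([[130,65],[-90,65],[-90,-65],[130,-65]])/1e3
def fit(J,B):
    a=J-J.mean(0);b=B-B.mean(0);H=a.T@b;th=np.arctan2(H[0,1]-H[1,0],H[0,0]+H[1,1])
    R=np.array([[np.cos(th),-np.sin(th)],[np.sin(th),np.cos(th)]]);return R,B.mean(0)-R@J.mean(0),th
R,t,th=fit(J,B);print('jig',t.round(4),np.degrees(th).round(2),'res mm',((J@R.T+t-B)*1e3).round(1))
inj=lambda P:((P[:,:2]-t)@R*1e3).round(1)
for Y,xs in((500,[163,200,253,300,365,412,487,530]),(200,[158,202,253,303,370,420,502,545])):
    print('rails',inj(onz('wrist',c3([(x,Y) for x in xs]),.03,st))[:,:].tolist())
print('railend',inj(onz('wrist',c3([(180,532),(510,532)]),.03,st)))
print('bush',inj(onz('wrist',c2([(158,183),(255,183),(364,184)]),.082,st)).tolist())
print('stop top-near edge z.052',inj(onz('wrist',c2([(108,137),(427,138)]),.052,st)), 'bottom z.036',inj(onz('wrist',c2([(108,144),(427,146)]),.036,st)))
print('leaf',inj(onz('wrist',c2([(163,250),(238,250),(324,250)]),.024,st)))
for n in ['wrist']:
    D=z['im']; 
Dm=z['D']; o,d=rays('wrist',c3([(280,350),(390,400),(280,450),(110,400)]),st)
for i,p in enumerate(c3([(280,350),(390,400),(280,450),(110,400)])): print((o+d[i]*Dm[int(round(p[1])),int(round(p[0]))])[2].round(4))
E
```

```text
jig [ 0.4833 -0.2178] 9.97 res mm [[-0.1  0.7]
 [ 0.3 -0. ]
 [-0.9 -0.3]
 [ 0.7 -0.4]]
rails [[-71.8, 43.8], [-71.7, 34.9], [-71.6, 22.1], [-71.5, 10.8], [-71.3, -4.8], [-71.2, -16.1], [-71.0, -34.2], [-70.9, -44.6]]
rails [[9.3, 43.3], [9.4, 33.3], [9.5, 21.8], [9.6, 10.4], [9.8, -4.7], [9.9, -16.0], [10.1, -34.6], [10.3, -44.4]]
railend [[-81.1  39.9]
 [-80.3 -40.2]]
bush [[73.2, 28.3], [73.4, 3.0], [73.4, -25.4]]
stop top-near edge z.052 [[ 93.4  45. ]
 [ 94.1 -45.9]] bottom z.036 [[ 93.4  47.2]
 [ 93.7 -48.5]]
leaf [[ 52.4  32. ]
 [ 52.6   8.1]
 [ 52.9 -19.4]]
0.0321
0.031
0.0312
0.0139
```

Emit:
{"method": "arm_command", "body": {"plan": "8.78 1.6 -5.2 0.2 0;8.78 1.6 -5.2 0.2 0;8.78 1.6 -5.2 0.2 0;8.78 1.6 -5.2 0.2 0"}}

```text
time_s: 2.08
tool_pos: [0.4745, -0.0031, 0.1748]
tcp_rot: [[0.983, 0.181, 0.001], [0.181, -0.983, -0.0], [0.001, 0.0, -1.0]]
wrist_force: [1.1, -0.6, -0.9]
width: 0.0877
```

Emit:
{"method": "arm_command", "body": {"plan": "8.78 0.4 -5.2 0.2 0;8.78 0.4 -5.2 0.2 0;8.78 0.4 -5.2 0.2 0;8.78 0.4 -5.2 0.2 7.4;8.78 0 0 0 7.4"}}

```text
time_s: 2.7
tool_pos: [0.4517, 0.2076, 0.1668]
tcp_rot: [[0.997, -0.073, 0.0], [-0.073, -0.997, 0.002], [-0.0, -0.002, -1.0]]
wrist_force: [0.6, -1.5, 0.4]
width: 0.0879
```

Emit:
{"method": "arm_command", "body": {"plan": "8.78 0 0 0 7.4;8.78 0 0 0 0;8.78 0 0 0 0"}}

```text
time_s: 3.08
tool_pos: [0.4527, 0.2031, 0.1667]
tcp_rot: [[0.979, -0.202, 0.0], [-0.202, -0.979, -0.0], [0.0, 0.0, -1.0]]
wrist_force: [0.1, 0.1, -0.0]
width: 0.0878
```

```bash
python3 - <<'E'
from h import *
plan([.504,.211,.05],-11.7)
st=r.read_state();im,D=r.camera('wrist');cv2.imwrite('pics/wrist2.png',im);np.savez('wrist2.npz',im=im,D=D,R=st['tcp_rot'],p=st['tool_pos'])
E
```

```text
t 3.075 pos [0.4527 0.2031 0.1667] yaw -11.64 shift cm [ 4.87 -1.81 11.67] turn about tool z 0.06 F [ 0.15  0.14 -0.02] w 0.08779285917540451
```

View pics/wrist2.png

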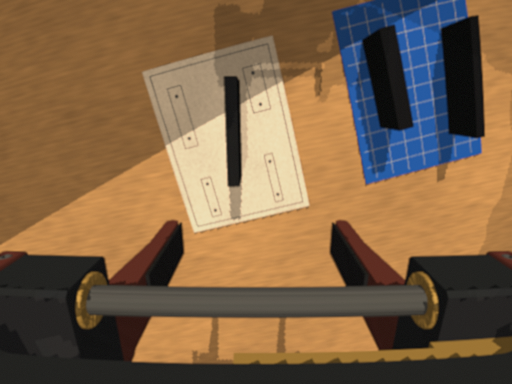

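The wrist view shows the drawing bar at (233,130), almost aligned with the image. The spares on the mat are well to the right.

```bash
python3 - <<'E'
from h import *
z=np.load('wrist2.npz');im=z['im'];st=dict(tcp_rot=z['R'],tool_pos=z['p']);D=z['D']
m=((im.max(2)<48)*255).astype(np.uint8); m[:,:200]=0;m[:,265:]=0;m[:60]=0;m[205:]=0
c=max(cv2.findContours(m,0,1)[0],key=cv2.contourArea);rr=cv2.minAreaRect(c);print(rr)
bp=cv2.boxPoints(rr);print(onz('wrist',bp,.053,st).round(4));print(pose('wrist',st)[1])
ys,xs=np.nonzero(m);P=depthpts('wrist',np.c_[xs,ys],D,st);t=P[(P[:,2]>.047)&(P[:,2]<.06)]
print(len(P),len(t),np.percentile(P[:,2],[5,50,95]).round(4),t.mean(0).round(4))
q=cv2.minAreaRect(t[:,:2].astype(np.float32)*1000);print(q)
plan([t[:,0].mean(),t[:,1].mean(),.028],-11.7)
cv2.imwrite('pics/crop4.png',cv2.resize(im[65:200,200:270],None,fx=4.4,fy=4.4,interpolation=cv2.INTER_CUBIC))
E
```

```text
((232.90457153320312, 130.8513641357422), (108.1321792602539, 13.206058502197266), 88.26429748535156)
[[0.56   0.212  0.053 ]
 [0.5578 0.1996 0.053 ]
 [0.4525 0.2194 0.053 ]
 [0.4549 0.2331 0.053 ]]
[0.52633998 0.18778472 0.3539611 ]
1358 1261 [0.0422 0.0542 0.0554] [0.5092 0.2157 0.0541]
((506.40032958984375, 216.46775817871094), (11.404791831970215, 107.14315795898438), 79.09138488769531)
t 3.125 pos [0.4526 0.2031 0.1667] yaw -11.67 shift cm [ 5.29 -2.38 13.87] turn about tool z 0.03 F [ 0.09  0.65 -0.62] w 0.08754988417470011
```

View pics/crop4.png

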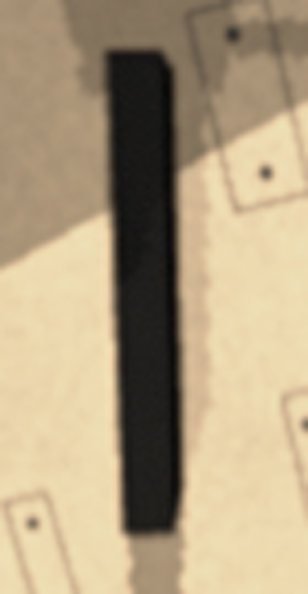

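```bash
python3 - <<'E'
from h import *
z=np.load('wrist2.npz');st=dict(tcp_rot=z['R'],tool_pos=z['p'])
px=[((x+.5)/4.4-.5+200,(y+.5)/4.4-.5+65) for x,y in [(107,52),(160,52),(172,532),(123,532)]]
P=onz('wrist',px,.053,st);print(P.round(4))
a=(P[0]+P[1])/2-(P[2]+P[3])/2;yaw=np.degrees(np.arctan2(a[1],a[0]));c=P.mean(0);print('len',np.linalg.norm(a),'w',np.linalg.norm(P[0]-P[1]),np.linalg.norm(P[2]-P[3]),'yaw',yaw,'c',c)
plan([c[0],c[1],.02],yaw)
E
```

```text
[[0.5607 0.2126 0.053 ]
 [0.5583 0.2013 0.053 ]
 [0.4521 0.2221 0.053 ]
 [0.4545 0.2335 0.053 ]]
len 0.10820666638685077 w 0.011558602372464144 0.011676891436148373 yaw -11.123244550394487 c [0.5064059  0.21739382 0.053     ]
t 3.125 pos [0.4526 0.2031 0.1667] yaw -11.67 shift cm [ 4.98 -2.49 14.67] turn about tool z -0.54 F [ 0.09  0.65 -0.62] w 0.08754988417470011
```

Emit:
{"method": "arm_command", "body": {"plan": "8.78 5.0 -2.5 0 -0.5;8.78 0 0 4 0;8.78 0 0 4 0;8.78 0 0 4 0;8.78 0 0 1.9 0"}}

```text
time_s: 3.75
tool_pos: [0.5055, 0.217, 0.0257]
tcp_rot: [[0.981, -0.194, -0.003], [-0.194, -0.981, -0.001], [-0.002, 0.002, -1.0]]
wrist_force: [0.2, 0.6, -0.7]
width: 0.0878
```

Emit:
{"method": "arm_command", "body": {"plan": "4 0 0 0 0;4 0 0 0 0;4 0 0 0 0", "squeeze": 6}}

```text
time_s: 4.12
tool_pos: [0.5076, 0.2184, 0.0292]
tcp_rot: [[0.981, -0.195, 0.002], [-0.195, -0.981, 0.001], [0.002, -0.002, -1.0]]
wrist_force: [-0.2, 0.0, -0.4]
width: 0.061
```

```bash
python3 - <<'E'
from h import *
plan([0.5064,.2174,.028],-11.12)
st=r.read_state();im,D=r.camera('wrist');cv2.imwrite('pics/wrist3.png',im)
E
```

```text
t 4.125 pos [0.5076 0.2184 0.0292] yaw -11.26 shift cm [-0.09  0.12  0.11] turn about tool z -0.14 F [-0.18  0.01 -0.36] w 0.061049048659212686
```

View pics/wrist3.png

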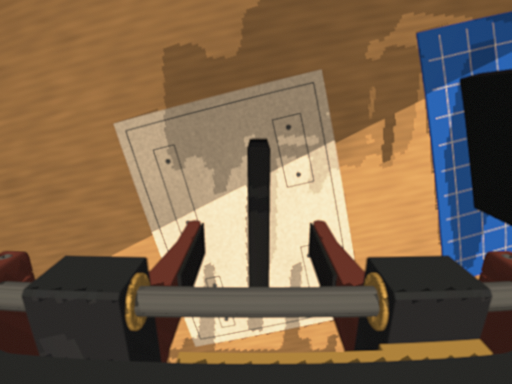

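The bar is centred between the fingers, at column 258. Closing.

Emit:
{"method": "arm_command", "body": {"plan": "0 -0.1 0 0.1 0;0 0 0 0 0;0 0 0 0 0;0 0 0 0 0;0 0 0 0 0", "squeeze": 20}}

```text
time_s: 4.8
tool_pos: [0.5055, 0.218, 0.0266]
tcp_rot: [[0.981, -0.195, -0.0], [-0.195, -0.981, -0.0], [-0.0, 0.0, -1.0]]
wrist_force: [0.1, 0.6, -0.8]
width: 0.0125
```

Emit:
{"method": "arm_command", "body": {"plan": "0 0 0 0 0;0 0 0 0 0;0 0 0 0 0"}}

```text
time_s: 5.18
tool_pos: [0.5055, 0.2181, 0.0266]
tcp_rot: [[0.981, -0.195, -0.0], [-0.195, -0.981, -0.0], [-0.0, 0.0, -1.0]]
wrist_force: [0.2, -0.1, -0.4]
width: 0.0124
```

Emit:
{"method": "arm_command", "body": {"plan": "0 0 0 -0.5 0;0 0 0 -1.5 0;0 0 0 -4 0;0 0 0 -4 0;0 0 0 -2 0", "squeeze": 30}}

```text
time_s: 5.8
tool_pos: [0.5065, 0.2188, 0.1501]
tcp_rot: [[0.981, -0.195, 0.004], [-0.195, -0.981, 0.002], [0.003, -0.002, -1.0]]
wrist_force: [-0.6, 0.9, -1.2]
width: 0.0121
```

Emit:
{"method": "arm_command", "body": {"plan": "0 0 0 0 0;0 0 0 0 0"}}

```text
time_s: 6.05
tool_pos: [0.505, 0.2177, 0.1462]
tcp_rot: [[0.981, -0.195, -0.001], [-0.195, -0.981, -0.001], [-0.001, 0.001, -1.0]]
wrist_force: [-0.3, 0.2, -1.2]
width: 0.0121
```

```bash
python3 - <<'E'
from h import *
th=np.radians(9.97);R=np.array([[np.cos(th),-np.sin(th)],[np.sin(th),np.cos(th)]]);t=np.array([.4833,-.2178])
g=R@[-.018,.003]+t;print(g)
plan([g[0],g[1],.147],9.97)
st=r.read_state();im,D=r.camera('wrist');cv2.imwrite('pics/wrist4.png',im);np.savez('wrist4.npz',im=im,D=D,R=st['tcp_rot'],p=st['tool_pos'])
E
```

```text
[ 0.46505243 -0.21796169]
t 6.05 pos [0.505  0.2177 0.1462] yaw -11.26 shift cm [ 4.59 43.51 -0.06] turn about tool z -21.23 F [-0.33  0.17 -1.24] w 0.012071237243412011
```

View pics/wrist4.png

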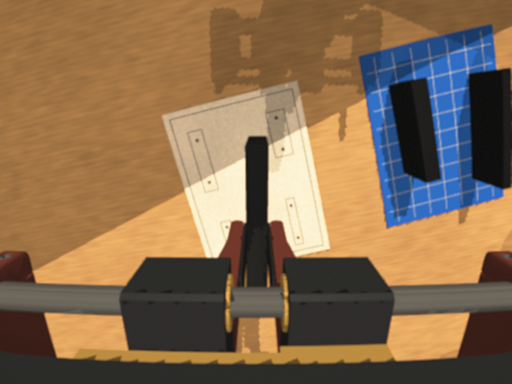

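The opening was 12.4 mm at 20 N and 12.1 mm at 30 N. That extrapolates to about 13 mm at no load, so it's the 13 mm bar and the middle channel.

Emit:
{"method": "arm_command", "body": {"plan": "0 0.6 3 0 0;0 0.6 5.4 0 0;0 0.6 5.4 0 0;0 0.6 5.4 0 0;0 0.6 5.4 0 0"}}

```text
time_s: 6.72
tool_pos: [0.4858, -0.0308, 0.1457]
tcp_rot: [[0.981, -0.195, -0.002], [-0.195, -0.981, 0.0], [-0.002, 0.0, -1.0]]
wrist_force: [1.2, -0.5, -0.6]
width: 0.0124
```

Emit:
{"method": "arm_command", "body": {"plan": "0 0.6 5.4 0 0;0 0.5 5.4 0 0;0 0.5 5.1 0 0;0 0 3 0 -10.6;0 0 0 0 -10.6"}}

```text
time_s: 7.35
tool_pos: [0.4639, -0.2204, 0.1453]
tcp_rot: [[0.985, 0.174, -0.003], [0.174, -0.985, -0.0], [-0.003, -0.0, -1.0]]
wrist_force: [0.2, -0.4, -1.1]
width: 0.012
```

Emit:
{"method": "arm_command", "body": {"plan": "0 0 0 0 0;0 0 0 0 0;0 0 0 0 0"}}

```text
time_s: 7.72
tool_pos: [0.4657, -0.2169, 0.1464]
tcp_rot: [[0.985, 0.172, -0.0], [0.172, -0.985, 0.0], [-0.0, -0.0, -1.0]]
wrist_force: [-0.3, -0.2, -1.7]
width: 0.0125
```

```bash
python3 - <<'E'
from h import *
plan([0.46505,-.21796,.147],9.97)
st=r.read_state();im,D=r.camera('wrist');cv2.imwrite('pics/wrist5.png',im);np.savez('wrist5.npz',im=im,D=D,R=st['tcp_rot'],p=st['tool_pos'])
cv2.imwrite('pics/crop5.png',cv2.resize(im[30:260,190:330],None,fx=4.5,fy=2.6,interpolation=cv2.INTER_CUBIC))
E
```

```text
t 7.725 pos [ 0.4657 -0.2169  0.1464] yaw 9.89 shift cm [-0.08  0.09 -0.06] turn about tool z -0.08 F [-0.32 -0.23 -1.72] w 0.012464493144714456
```

View pics/crop5.png

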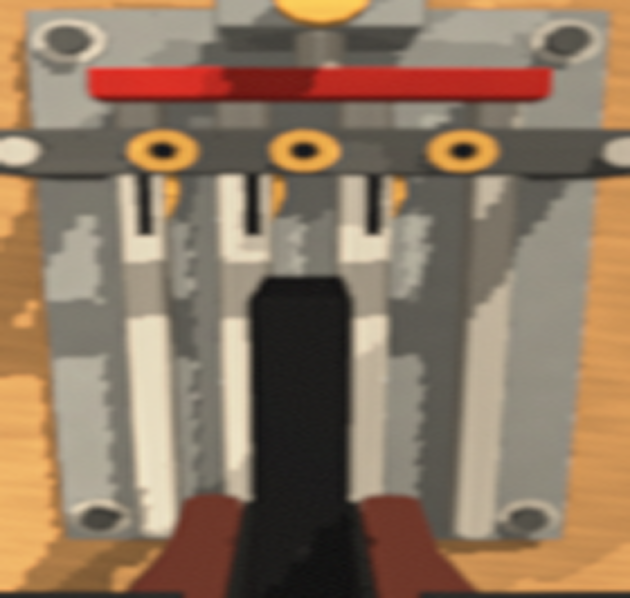

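```bash
python3 - <<'E'
from h import *
z=np.load('wrist5.npz');st=dict(tcp_rot=z['R'],tool_pos=z['p']);D=z['D']
c=lambda L:[((x+.5)/4.5-.5+190,(y+.5)/2.6-.5+30) for x,y in L]
R=np.array(z['R']);p=np.array(z['p'])
tl=lambda P:((P-p)@R*1e3).round(1)   # tool coords
print('bush',tl(onz('wrist',c([(162,150),(303,150),(463,150)]),.082,st)).tolist())
print('rails250',tl(onz('wrist',c([(124,250),(166,250),(221,250),(272,250),(340,250),(388,250),(470,250),(512,250)]),.03,st)).tolist())
print('rails480',tl(onz('wrist',c([(136,480),(175,480),(225,480),(388,480),(460,480),(500,480)]),.03,st)).tolist())
print('corners',tl(onz('wrist',c([(25,10),(608,10),(565,538),(68,538)]),.012,st)).tolist())
print('bar top',tl(onz('wrist',c([(258,300),(350,300),(250,480),(348,480),(303,297)]),.1728,st)).tolist(),'front low',tl(onz('wrist',c([(270,278),(332,278)]),.1228,st)).tolist())
E
```

```text
bush [[90.7, -24.7, 64.4], [90.6, 0.6, 64.4], [90.7, 29.3, 64.4]]
rails250 [[56.9, -39.3, 116.4], [56.8, -29.9, 116.4], [56.8, -17.6, 116.4], [56.8, -6.2, 116.4], [56.8, 8.9, 116.4], [56.8, 19.6, 116.4], [56.9, 37.9, 116.4], [56.9, 47.3, 116.4]]
rails480 [[-37.5, -39.7, 116.5], [-37.5, -30.2, 116.5], [-37.5, -18.1, 116.5], [-37.5, 21.3, 116.4], [-37.5, 38.7, 116.4], [-37.5, 48.4, 116.4]]
corners [[147.2, -61.0, 134.4], [147.3, 68.4, 134.4], [-72.3, 69.6, 134.4], [-72.3, -60.9, 134.5]]
bar top [[55.2, -4.9, -26.4], [55.2, 6.1, -26.4], [15.5, -6.3, -26.4], [15.5, 6.3, -26.4], [55.8, 0.5, -26.4]] front low [[55.0, -4.6, 23.6], [55.0, 5.1, 23.6]]
```

Emit:
{"method": "arm_command", "body": {"plan": "0 0 0.09 1.5 0;0 0 0 2.5 0;0 0 0 2 0;0 0 0 1 0;0 0 0 0.5 0"}}

```text
time_s: 8.4
tool_pos: [0.4656, -0.2183, 0.0709]
tcp_rot: [[0.985, 0.173, -0.001], [0.173, -0.985, 0.0], [-0.001, -0.0, -1.0]]
wrist_force: [-0.4, 0.0, -0.8]
width: 0.0124
```

Emit:
{"method": "arm_command", "body": {"plan": "0 0 0 0 0;0 0 0 0 0"}}

```text
time_s: 8.65
tool_pos: [0.4663, -0.2186, 0.0722]
tcp_rot: [[0.985, 0.173, 0.001], [0.173, -0.985, -0.0], [0.001, 0.001, -1.0]]
wrist_force: [-0.1, -0.5, -0.3]
width: 0.0119
```

```bash
python3 - <<'E'
from h import *
plan([0.46505,-.21796,.0356],9.97)
st=r.read_state();im,D=r.camera('wrist');np.savez('wrist6.npz',im=im,D=D,R=st['tcp_rot'],p=st['tool_pos'])
cv2.imwrite('pics/crop6.png',cv2.resize(im[0:260,160:360],None,fx=3.5,fy=2.3,interpolation=cv2.INTER_CUBIC))
E
```

```text
t 8.65 pos [ 0.4663 -0.2186  0.0722] yaw 9.94 shift cm [-0.12 -0.08  3.66] turn about tool z -0.03 F [-0.11 -0.55 -0.32] w 0.011877492683645584
```

View pics/crop6.png

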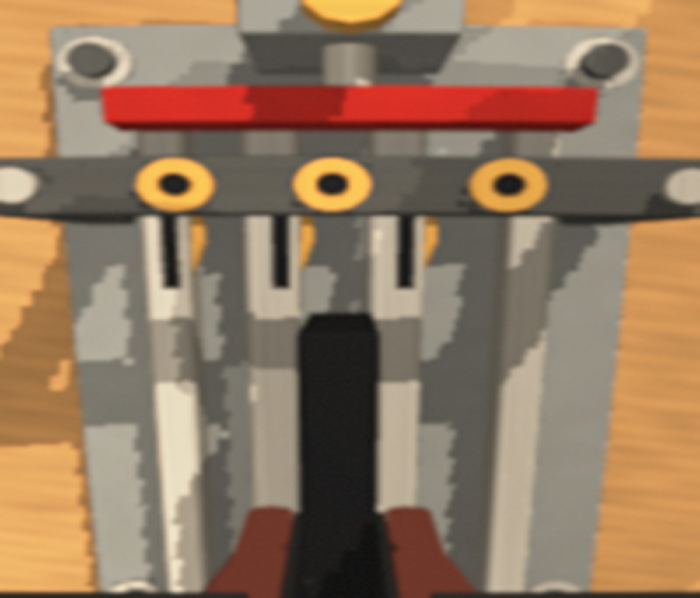

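```bash
python3 - <<'E'
from h import *
z=np.load('wrist6.npz');st=dict(tcp_rot=z['R'],tool_pos=z['p'])
c=lambda L:[((x+.5)/3.5-.5+160,(y+.5)/2.3-.5) for x,y in L]
R=np.array(z['R']);p=np.array(z['p'])
tl=lambda P:((P-p)@R*1e3).round(1)
print('bush',tl(onz('wrist',c([(174,184),(332,184),(508,184)]),.082,st)).tolist())
print('rails270',tl(onz('wrist',c([(145,270),(191,270),(246,270),(301,270),(371,270),(423,270),(503,270),(552,270)]),.03,st)).tolist())
print('rails470',tl(onz('wrist',c([(160,470),(205,470),(253,470),(420,470),(492,470),(540,470)]),.03,st)).tolist())
print('bar top',tl(onz('wrist',c([(298,340),(377,340),(300,480),(376,480)]),p[2]+.0264,st)).tolist(),'front low',tl(onz('wrist',c([(308,314),(370,314)]),p[2]-.0236,st)).tolist())
E
```

```text
bush [[90.4, -26.5, -9.7], [90.2, -0.9, -9.7], [90.4, 27.7, -9.7]]
rails270 [[67.9, -41.6, 42.3], [67.8, -31.6, 42.3], [67.8, -19.8, 42.3], [67.8, -7.9, 42.3], [67.8, 7.1, 42.3], [67.8, 18.3, 42.3], [67.9, 35.6, 42.3], [67.9, 46.2, 42.3]]
rails470 [[-1.1, -41.4, 42.2], [-1.1, -30.9, 42.2], [-1.1, -19.7, 42.2], [-1.1, 19.1, 42.2], [-1.1, 35.8, 42.3], [-1.1, 47.1, 42.3]]
bar top [[53.9, -6.1, -26.4], [53.9, 6.1, -26.3], [19.1, -6.1, -26.4], [19.1, 6.3, -26.4]] front low [[55.2, -6.0, 23.7], [55.2, 6.5, 23.7]]
```

Emit:
{"method": "arm_command", "body": {"plan": "0 0 -0.05 0.4 -0.2;0 0 0 0.4 0;0 0 0 0.2 0;0 0 0 0.18 0;0 0 0 0.18 0"}}

```text
time_s: 9.32
tool_pos: [0.4658, -0.2179, 0.0579]
tcp_rot: [[0.984, 0.176, 0.0], [0.176, -0.984, -0.0], [0.0, 0.0, -1.0]]
wrist_force: [-0.3, 0.3, -0.9]
width: 0.0123
```

Emit:
{"method": "arm_command", "body": {"plan": "0 0 0 0.18 0;0 0 0 0.18 0;0 0 0 0.18 0;0 0 0 0.18 0;0 0 0 0.18 0"}}

```text
time_s: 9.95
tool_pos: [0.4657, -0.2178, 0.0489]
tcp_rot: [[0.984, 0.176, -0.0], [0.176, -0.984, 0.0], [-0.0, -0.0, -1.0]]
wrist_force: [-0.5, 0.8, -1.3]
width: 0.0121
```

Emit:
{"method": "arm_command", "body": {"plan": "0 0 0 0.18 0;0 0 0 0.18 0;0 0 0 0.18 0;0 0 0 0.18 0;0 0 0 0.18 0"}}

```text
time_s: 10.58
tool_pos: [0.4658, -0.2179, 0.0399]
tcp_rot: [[0.984, 0.176, 0.0], [0.176, -0.984, 0.0], [0.0, -0.0, -1.0]]
wrist_force: [-0.2, 0.7, -0.8]
width: 0.0123
```

Emit:
{"method": "arm_command", "body": {"plan": "0 0 0 0.12 0;0 0 0 0.12 0"}}

```text
time_s: 10.82
tool_pos: [0.4658, -0.2179, 0.0376]
tcp_rot: [[0.984, 0.176, 0.0], [0.176, -0.984, -0.0], [0.0, 0.0, -1.0]]
wrist_force: [-0.6, 1.3, -0.9]
width: 0.0122
```

Emit:
{"method": "arm_command", "body": {"plan": "0 0 0 0.08 0;0 0 0 0.08 0"}}

```text
time_s: 11.08
tool_pos: [0.4658, -0.218, 0.036]
tcp_rot: [[0.984, 0.176, 0.0], [0.176, -0.984, -0.0], [0.0, 0.0, -1.0]]
wrist_force: [-0.2, 0.4, -0.9]
width: 0.0121
```

Emit:
{"method": "arm_command", "body": {"plan": "0 0 0 0.05 0;0 0 0 0 0"}}

```text
time_s: 11.32
tool_pos: [0.4657, -0.218, 0.0356]
tcp_rot: [[0.984, 0.176, -0.0], [0.176, -0.984, -0.0], [-0.0, 0.0, -1.0]]
wrist_force: [-1.2, 0.8, 1.0]
width: 0.0123
```

Emit:
{"method": "arm_command", "body": {"plan": "0 0 0 0.05 0;0 0 0 0 0"}}

```text
time_s: 11.58
tool_pos: [0.4657, -0.2181, 0.0355]
tcp_rot: [[0.984, 0.176, -0.0], [0.176, -0.984, -0.0], [-0.0, 0.0, -1.0]]
wrist_force: [-2.7, 0.9, 6.0]
width: 0.0123
```

The bar touched the floor softly, with the vertical force rising to about 7 N. I'll ease the downward preload and start the slide.

Emit:
{"method": "arm_command", "body": {"plan": "0 0 0 -0.05 0;0 0.15 0 0 0;0 0.25 0 0 0;0 0.25 0 0 0;0 0.25 0 0 0"}}

```text
time_s: 12.2
tool_pos: [0.4732, -0.2168, 0.0355]
tcp_rot: [[0.985, 0.175, -0.003], [0.175, -0.985, -0.0], [-0.003, -0.0, -1.0]]
wrist_force: [-5.3, -0.7, 5.6]
width: 0.0124
```

Emit:
{"method": "arm_command", "body": {"plan": "0 0.2 0 0 0;0 0.2 0 0 0;0 0.2 0 0 0;0 0.2 0 0 0;0 0.2 0 0 0"}}

```text
time_s: 12.82
tool_pos: [0.4826, -0.2152, 0.0355]
tcp_rot: [[0.985, 0.175, -0.003], [0.175, -0.985, -0.0], [-0.004, -0.0, -1.0]]
wrist_force: [-7.7, -0.9, 9.1]
width: 0.0119
```

```bash
python3 - <<'E'
from h import *
plan([0.4658,-.2181,.0356],9.97)
s=r.read_state();print((np.array(s['tcp_rot']).T@s['wrist_force']).round(2))
E
```

```text
t 12.825 pos [ 0.4826 -0.2152  0.0355] yaw 10.09 shift cm [-1.71 -0.01 -0.  ] turn about tool z 0.12 F [-7.74 -0.87  9.1 ] w 0.011873124256492316
[-7.8  -0.5  -9.07]
```

Emit:
{"method": "arm_command", "body": {"plan": "0 0 0 -0.05 0;0 0.2 0 0 0;0 0.2 0 0 0;0 0.2 0 0 0;0 0.2 0 0 0"}}

```text
time_s: 13.45
tool_pos: [0.4914, -0.2135, 0.0358]
tcp_rot: [[0.984, 0.176, -0.002], [0.176, -0.984, -0.0], [-0.002, -0.0, -1.0]]
wrist_force: [-5.3, -1.0, 3.2]
width: 0.0123
```

Emit:
{"method": "arm_command", "body": {"plan": "0 0.2 0 0 0;0 0.2 0 0 0;0 0.2 0 0 0;0 0.2 0 0 0;0 0.2 0 0 0"}}

```text
time_s: 14.08
tool_pos: [0.5012, -0.2118, 0.0358]
tcp_rot: [[0.984, 0.176, -0.002], [0.176, -0.984, -0.0], [-0.002, -0.0, -1.0]]
wrist_force: [-5.6, -1.6, 3.5]
width: 0.0119
```

```bash
python3 - <<'E'
from h import *
plan([0.4658,-.2181,.0356],9.97)
s=r.read_state();print((np.array(s['tcp_rot']).T@s['wrist_force']).round(2))
st=r.read_state();im,D=r.camera('wrist');np.savez('wrist7.npz',im=im,D=D,R=st['tcp_rot'],p=st['tool_pos'])
cv2.imwrite('pics/crop7.png',cv2.resize(im[0:260,160:360],None,fx=3.5,fy=2.3,interpolation=cv2.INTER_CUBIC))
E
```

```text
t 14.075 pos [ 0.5012 -0.2118  0.0358] yaw 10.11 shift cm [-3.59 -0.    0.03] turn about tool z 0.14 F [-5.61 -1.61  3.48] w 0.011884045481011
[-5.82  0.6  -3.47]
```

View pics/crop7.png

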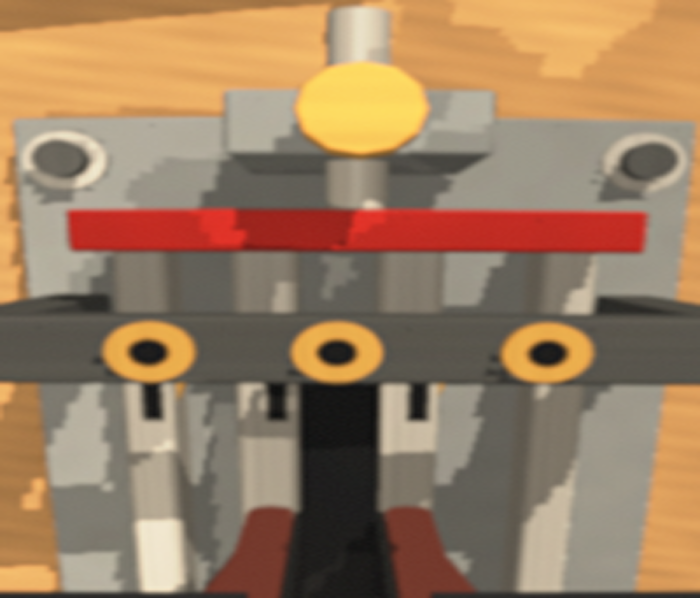

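```bash
python3 - <<'E'
from h import *
z=np.load('wrist7.npz');st=dict(tcp_rot=z['R'],tool_pos=z['p'])
c=lambda L:[((x+.5)/3.5-.5+160,(y+.5)/2.3-.5) for x,y in L]
R=np.array(z['R']);p=np.array(z['p']);tl=lambda P:((P-p)@R*1e3).round(1)
print('stop z.052',tl(onz('wrist',c([(200,250),(340,250),(600,250)]),.052,st)).tolist(),'bush',tl(onz('wrist',c([(338,352)]),.082,st)).tolist())
E
```

```text
stop z.052 [[74.5, -21.9, -16.3], [74.4, 0.4, -16.3], [74.6, 42.0, -16.3]] bush [[54.0, 0.1, -46.3]]
```

Emit:
{"method": "arm_command", "body": {"plan": "0 0.2 0 -0.02 0;0 0.2 0 0 0;0 0.2 0 0 0;0 0.2 0 0 0;0 0.2 0 0 0"}}

```text
time_s: 14.75
tool_pos: [0.5123, -0.2097, 0.0363]
tcp_rot: [[0.984, 0.176, 0.0], [0.176, -0.984, -0.0], [0.0, 0.0, -1.0]]
wrist_force: [-3.1, -2.2, 1.2]
width: 0.0124
```

Emit:
{"method": "arm_command", "body": {"plan": "0 0.1 0 0 0;0 0.1 0 0 0;0 0.1 0 0 0;0 0.1 0 0 0;0 0 0 0 0"}}

```text
time_s: 15.38
tool_pos: [0.5163, -0.2089, 0.0363]
tcp_rot: [[0.984, 0.176, 0.001], [0.176, -0.984, -0.0], [0.001, 0.0, -1.0]]
wrist_force: [-1.4, -1.9, -1.1]
width: 0.0125
```

Emit:
{"method": "arm_command", "body": {"plan": "0 0 0 0.04 0;0 0.06 0 0 0;0 0.06 0 0 0;0 0.06 0 0 0"}}

```text
time_s: 15.88
tool_pos: [0.5172, -0.2088, 0.0358]
tcp_rot: [[0.984, 0.176, -0.001], [0.176, -0.984, -0.0], [-0.001, 0.0, -1.0]]
wrist_force: [-4.7, -1.6, 2.0]
width: 0.0123
```

Emit:
{"method": "arm_command", "body": {"plan": "0 0.05 0 0 0;0 0.05 0 0 0"}}

```text
time_s: 16.12
tool_pos: [0.5185, -0.2086, 0.0358]
tcp_rot: [[0.984, 0.176, -0.0], [0.176, -0.984, -0.0], [-0.0, 0.0, -1.0]]
wrist_force: [-3.6, -1.6, 2.1]
width: 0.0118
```

Emit:
{"method": "arm_command", "body": {"plan": "0 0.05 0 0 0"}}

```text
time_s: 16.25
tool_pos: [0.519, -0.2084, 0.0358]
tcp_rot: [[0.984, 0.176, -0.0], [0.176, -0.984, -0.0], [-0.0, 0.0, -1.0]]
wrist_force: [-5.6, -3.1, 3.0]
width: 0.0122
```

Emit:
{"method": "arm_command", "body": {"plan": "0 0.05 0 0 0"}}

```text
time_s: 16.38
tool_pos: [0.519, -0.2085, 0.0358]
tcp_rot: [[0.984, 0.176, -0.001], [0.176, -0.984, -0.0], [-0.001, -0.0, -1.0]]
wrist_force: [-6.7, -3.1, 4.1]
width: 0.0122
```

Emit:
{"method": "arm_command", "body": {"plan": "0 0.02 0 0 0;0 0 0 0 0"}}

```text
time_s: 16.62
tool_pos: [0.519, -0.2085, 0.0358]
tcp_rot: [[0.984, 0.176, -0.002], [0.176, -0.984, -0.0], [-0.002, -0.0, -1.0]]
wrist_force: [-6.7, -1.9, 4.3]
width: 0.0124
```

Emit:
{"method": "arm_command", "body": {"plan": "0 0.03 0 0 0;0 0 0 0 0"}}

```text
time_s: 16.88
tool_pos: [0.519, -0.2085, 0.0358]
tcp_rot: [[0.984, 0.176, -0.002], [0.176, -0.984, -0.0], [-0.002, -0.0, -1.0]]
wrist_force: [-6.4, -1.8, 5.1]
width: 0.0121
```

```bash
python3 - <<'E'
from h import *
plan([0.519,-.2085,.0358],9.97)
s=r.read_state();print((np.array(s['tcp_rot']).T@s['wrist_force']).round(2))
E
```

```text
t 16.875 pos [ 0.519  -0.2085  0.0358] yaw 10.12 shift cm [-0.  0. -0.] turn about tool z 0.15 F [-6.39 -1.76  5.14] w 0.012135138948064948
[-6.61  0.61 -5.13]
```

Emit:
{"method": "arm_command", "body": {"plan": "0 0.04 0 0 0;0 0 0 0 0"}}

```text
time_s: 17.12
tool_pos: [0.519, -0.2085, 0.0357]
tcp_rot: [[0.984, 0.176, -0.003], [0.176, -0.984, -0.0], [-0.003, -0.0, -1.0]]
wrist_force: [-8.4, -2.6, 7.0]
width: 0.0122
```

Emit:
{"method": "arm_command", "body": {"plan": "0 0.04 0 0 0;0 0 0 0 0"}}

```text
time_s: 17.38
tool_pos: [0.519, -0.2085, 0.0357]
tcp_rot: [[0.984, 0.175, -0.004], [0.175, -0.985, -0.0], [-0.004, -0.0, -1.0]]
wrist_force: [-10.1, -3.1, 7.2]
width: 0.012
```

Emit:
{"method": "arm_command", "body": {"plan": "0 0.05 0 0 0;0 0 0 0 0;0 0 0 0 0"}}

```text
time_s: 17.75
tool_pos: [0.519, -0.2085, 0.0357]
tcp_rot: [[0.985, 0.175, -0.004], [0.175, -0.985, -0.0], [-0.004, -0.001, -1.0]]
wrist_force: [-10.1, -2.7, 8.3]
width: 0.012
```

Emit:
{"method": "arm_command", "body": {"plan": "0 0.03 0 0 0;0 0 0 0 0"}}

```text
time_s: 18.0
tool_pos: [0.519, -0.2085, 0.0356]
tcp_rot: [[0.985, 0.175, -0.005], [0.175, -0.985, -0.0], [-0.005, -0.001, -1.0]]
wrist_force: [-11.2, -2.1, 8.8]
width: 0.0121
```

Emit:
{"method": "arm_command", "body": {"plan": "0 0 0 0 0;0 0 0 0 0"}}

```text
time_s: 18.25
tool_pos: [0.5189, -0.2085, 0.0356]
tcp_rot: [[0.985, 0.175, -0.005], [0.175, -0.985, -0.0], [-0.005, -0.001, -1.0]]
wrist_force: [-11.1, -2.9, 8.4]
width: 0.0121
```

Emit:
{"method": "arm_command", "body": {"plan": "0 0 0 0 0;0 0 0 0 0"}}

```text
time_s: 18.5
tool_pos: [0.519, -0.2085, 0.0356]
tcp_rot: [[0.985, 0.175, -0.005], [0.175, -0.985, -0.0], [-0.005, -0.001, -1.0]]
wrist_force: [-10.6, -2.4, 9.3]
width: 0.0121
```

```bash
python3 - <<'E'
from h import *
plan([0.519,-.2085,.0358],9.97)
s=r.read_state();print((np.array(s['tcp_rot']).T@s['wrist_force']).round(2))
st=r.read_state();im,D=r.camera('wrist');np.savez('wrist8.npz',im=im,D=D,R=st['tcp_rot'],p=st['tool_pos'])
cv2.imwrite('pics/crop8.png',cv2.resize(im[40:260,170:350],None,fx=4,fy=2.7,interpolation=cv2.INTER_CUBIC))
E
```

```text
t 18.5 pos [ 0.519  -0.2085  0.0356] yaw 10.09 shift cm [ 0.    0.   -0.02] turn about tool z 0.12 F [-10.62  -2.43   9.25] w 0.012124207739537658
[-10.93   0.53  -9.2 ]
```

View pics/crop8.png

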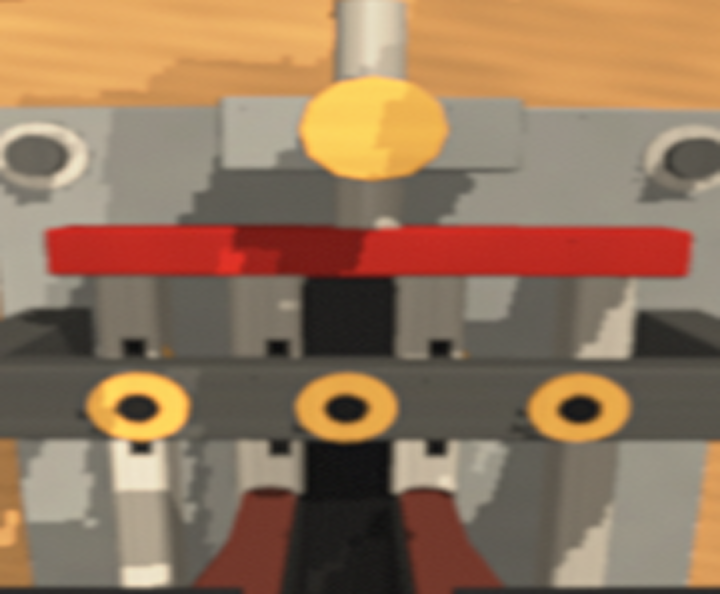

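The bar's end meets the red stop, at (350,275) in the crop. Part of the push is floor drag caused by the downward preload, so I'll ease that off and keep the push at about 11 N in total. That keeps the stop itself under 11 N.

Emit:
{"method": "arm_command", "body": {"plan": "0 0 0 -0.04 0;0 0 0 0 0"}}

```text
time_s: 18.8
tool_pos: [0.519, -0.2085, 0.0357]
tcp_rot: [[0.985, 0.175, -0.005], [0.175, -0.985, -0.0], [-0.005, -0.001, -1.0]]
wrist_force: [-10.5, -2.1, 4.3]
width: 0.0123
```

Emit:
{"method": "arm_command", "body": {"plan": "0 0 0 -0.03 0;0 0 0 0 0"}}

```text
time_s: 19.05
tool_pos: [0.519, -0.2085, 0.0358]
tcp_rot: [[0.985, 0.175, -0.005], [0.175, -0.985, -0.0], [-0.005, -0.001, -1.0]]
wrist_force: [-8.9, -2.6, 3.7]
width: 0.0122
```

Emit:
{"method": "arm_command", "body": {"plan": "0 0.06 0 -0.02 0;0 0 0 0 0"}}

```text
time_s: 19.3
tool_pos: [0.5189, -0.2084, 0.0358]
tcp_rot: [[0.985, 0.175, -0.006], [0.175, -0.985, -0.0], [-0.006, -0.001, -1.0]]
wrist_force: [-10.4, -2.4, 1.9]
width: 0.0124
```

Emit:
{"method": "arm_command", "body": {"plan": "0 0 0 0 0;0 0 0 0 0;0 0 0 0 0"}}

```text
time_s: 19.68
tool_pos: [0.5189, -0.2085, 0.0357]
tcp_rot: [[0.985, 0.175, -0.006], [0.175, -0.985, -0.0], [-0.006, -0.001, -1.0]]
wrist_force: [-9.2, -2.5, 2.1]
width: 0.0126
```

Emit:
{"method": "arm_command", "body": {"plan": "0 0.05 0 0 0;0 0 0 0 0;0 0 0 0 0"}}

```text
time_s: 20.05
tool_pos: [0.519, -0.2085, 0.0357]
tcp_rot: [[0.985, 0.175, -0.007], [0.175, -0.985, -0.0], [-0.007, -0.001, -1.0]]
wrist_force: [-11.2, -2.9, 4.7]
width: 0.0122
```

Emit:
{"method": "arm_command", "body": {"plan": "0 0 0 0 0;0 0 0 0 0"}}

```text
time_s: 20.3
tool_pos: [0.519, -0.2085, 0.0357]
tcp_rot: [[0.985, 0.175, -0.007], [0.175, -0.985, -0.0], [-0.007, -0.001, -1.0]]
wrist_force: [-10.8, -3.4, 4.0]
width: 0.0123
```

Emit:
{"method": "arm_command", "body": {"plan": "0 -0.05 0 0 0;0 -0.05 0 0 0;3 0 0 0 0;4 0 0 0 0;4 0 0 0 0", "squeeze": 10}}

```text
time_s: 20.92
tool_pos: [0.523, -0.2073, 0.037]
tcp_rot: [[0.984, 0.177, 0.002], [0.177, -0.984, 0.0], [0.002, 0.0, -1.0]]
wrist_force: [-0.0, 0.2, -1.0]
width: 0.0382
```

Emit:
{"method": "arm_command", "body": {"plan": "4 0 0 -0.5 0;4 0 0 -2 0;4 0 0 -4 0;4 0 0 -3 0;4 0 0 0 0"}}

```text
time_s: 21.55
tool_pos: [0.5239, -0.2084, 0.1346]
tcp_rot: [[0.984, 0.176, 0.005], [0.176, -0.984, -0.002], [0.005, 0.003, -1.0]]
wrist_force: [0.3, -0.1, -0.1]
width: 0.0402
```

```bash
python3 - <<'E'
from h import *
plan([0.46,-.22,.147],9.97)
st=r.read_state();im,D=r.camera('wrist');np.savez('wrist9.npz',im=im,D=D,R=st['tcp_rot'],p=st['tool_pos'])
cv2.imwrite('pics/crop9.png',cv2.resize(im[40:270,160:350],None,fx=4,fy=2.6,interpolation=cv2.INTER_CUBIC))
E
```

```text
t 21.55 pos [ 0.5239 -0.2084  0.1346] yaw 10.14 shift cm [-6.49  0.02 -1.27] turn about tool z 0.17 F [ 0.32 -0.07 -0.09] w 0.04017159577720224
```

View pics/crop9.png

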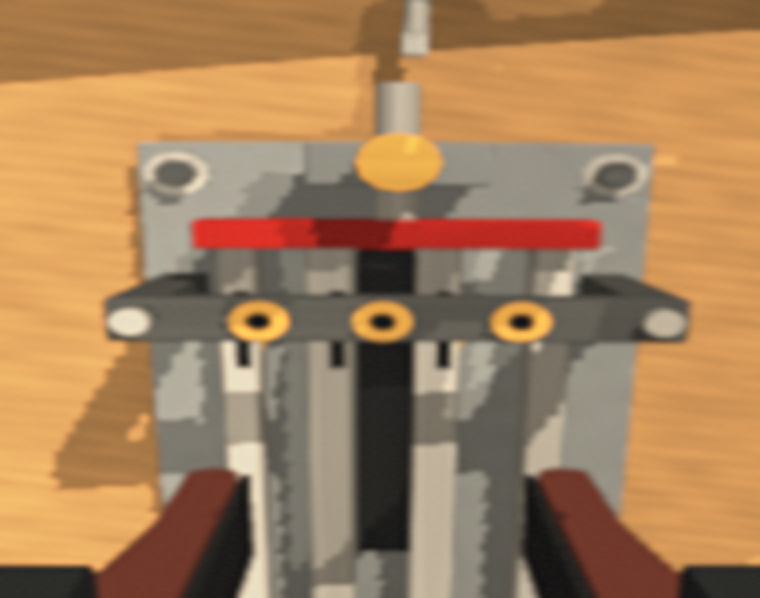

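```bash
python3 - <<'E'
from h import *
z=np.load('wrist9.npz');st=dict(tcp_rot=z['R'],tool_pos=z['p']);D=z['D']
c=lambda L:[((x+.5)/4-.5+160,(y+.5)/2.6-.5+40) for x,y in L]
R=np.array(z['R']);p=np.array(z['p']);tl=lambda P:((P-p)@R*1e3).round(1)
bu=tl(onz('wrist',c([(382,321)]),.082,st))[0];print('bush',bu)
print('stop rel jig x',tl(onz('wrist',c([(300,247),(500,247)]),.052,st))[:,0]-bu[0]+73)
B=tl(onz('wrist',c([(360,400),(412,400),(357,540),(408,540),(383,549)]),.062,st))-bu;print('bar y rel centre',B[:,1],'rear end x',B[4,0]+73)
px=c([(385,x) for x in (380,400,420,460,500,530)]);px=np.round(px);print(depthpts('wrist',px,D,st)[:,2].round(4))
px=np.round(c([(385,265),(385,275)]));print('front',depthpts('wrist',px,D,st)[:,2].round(4))
rl=np.round(c([(435,460),(330,460),(435,500)]));print('rail z',depthpts('wrist',rl,D,st)[:,2].round(4))
im,_=r.camera('top');cv2.imwrite('pics/top9.png',im)
m=((im.max(2)<45)*255).astype(np.uint8); m[:165]=0;m[245:]=0;m[:,:222]=0;m[:,285:]=0
for k in cv2.findContours(m,0,1)[0]:
    if cv2.contourArea(k)>=40: print(cv2.minAreaRect(k))
E
```

```text
bush [30.6 -0.9 52.8]
stop rel jig x [93.4 93.4]
bar y rel centre [-5.1  6.7 -6.2  6.1  0.1] rear end x -16.30000000000001
[0.063  0.0646 0.0631 0.0638 0.0626 0.0631]
front [0.0638 0.0627]
rail z [0.0307 0.0321 0.0329]
((268.0, 199.5), (39.0, 2.0), 90.0)
((240.5469207763672, 194.53941345214844), (33.22245788574219, 4.721313953399658), 85.03025817871094)
```

View pics/top9.png

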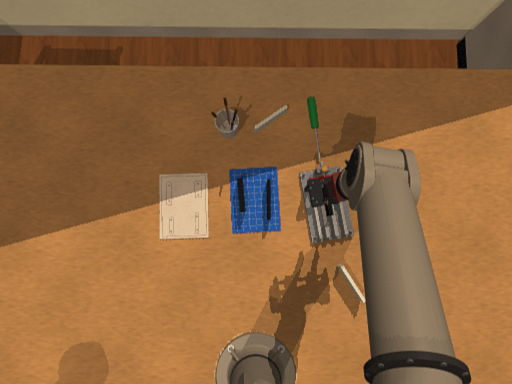

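All checks agree: the bar is level along its length, fully down and touching the stop. The stop is still at x = 93.4 mm, the spares haven't moved, and the gripper is clear. Handing in.

```bash
python3 - <<'E'
from h import *
print(r.close_job())
E
```

```text
the job is handed in; nothing more can be done
None
```

I loaded the bar from the drawing into the jig's middle (13 mm) channel and slid it under the bridge to the red stop. I then held it there with a light push, let go and handed the job in at about 22 s of the 51 allowed.

- **Thickness:** the fingers read 12.4 mm at 20 N and about 12.1 mm at 30 N, which extrapolates to about 13 mm with no squeeze. The wrist camera had shown 11.6 mm, between two sizes, so I went by feel.
- **Lowering:** it went in without resistance and touched the channel floor at about 7 N.
- **Push on the stop:** the wrist felt about 11 N in total. With roughly 4 N of drag, measured just before contact, that leaves about 6 to 7 N on the stop. This is an estimate, because the force on the stop cannot be read directly. It was below 15 N throughout, since the whole push never passed about 11.5 N.
- **Final position:**
  - The bar's top is level at about 63 mm; it should be 62 mm, and the depth readings ran about 1 mm high.
  - It is centred in its channel, and its end works out within 0.3 mm of the stop, taking the bar as 110 mm long.
  - The stop still measures x = 93.4 mm, the same as before.
- **Everything else:** both spares show no movement in the top view, the screwdriver and brush pot look undisturbed, and the gripper is about 10 cm clear of the jig.

I could not see the channel's brass leaf with the bar in place, so that it is pushed back is only inferred from the bar's thickness and position. No check failed.

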